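# Find the stamped parts crate and push it to the dispatch line

## Task

One of the two blue parts crates has an orange stamp underneath: tip each of them over towards the robot, so that it lies on its side with its underside facing away from the robot. When both lie so, push the stamped one, as it lies, along the bench away from the robot until its underside stands over the yellow dispatch line, and leave the other lying in its place. Only push with the fingertips: lift nothing, and do not disturb the other things on the bench.

Things in the scene. Friction and masses are not known exactly. Their poses are not given: they have to be found in the camera images.
- crate_stamped: closed blue parts crate with grey lid and an orange stamp (disc 60 mm across, middle of its underside, hidden until tipped); stands left or right. 70 mm (x) by 100 (y) by 115 high, 0.25 to 0.5 kg, weight a little low (balance point about 50 mm up). Stands upright at the start, x pointing away from the robot within 0.2 rad. Origin: centre of underside; z from underside to lid
- crate_plain: the crate with a plain blue underside; otherwise exactly like crate_stamped: same shape, size, weight range, behaviour, origin and axes, not to be told apart while upright
- crate_stamped_near (a point): middle of the bottom edge on the robot's side (35 mm from the crate's origin along its -x, at the underside), same axes as the crate. The edge it rolls over when tipped towards the robot, and then its leading bottom edge when pushed away, the underside facing away from the robot
- crate_plain_near (a point): the same point on crate_plain
- crate_stamped_far (a point): middle of the bottom edge on the side away from the robot (35 mm from the origin along +x). Pulled towards the robot on that side near the top (about 95 mm up) the crate tips rather than slides; past about 0.65 rad it falls by itself onto its robot-side wall and lies there, 70 mm high, lid towards the robot. Pushed low on the lid it slides, lying
- crate_plain_far (a point): the same point on crate_plain
- dispatch_line: the dispatch line: a flat yellow tape band on the bench beyond the crates, 60 mm wide (its x) plus a 5 mm black edging on either side, 720 mm long (its y), no thickness to speak of; origin at its middle, x pointing away from the robot across the band
- screwdriver: bystander: screwdriver, 150 mm long, lying between the crates; up to 30 mm high
- spool: bystander: solder spool, 40 mm across and 40 mm high, standing between the crates; origin at its underside
- flux_bottle: bystander: amber bottle with red cap, 44 mm across, 110 mm high, on the right; origin at its underside
- tip_jar: bystander: glass jar with brass cap, 50 mm across, 50 mm high, on the left; origin at its underside
- tape_roll: bystander: green tape roll lying flat, 68 mm across, 18 mm high, on the left; origin at its underside
- multimeter: bystander: yellow multimeter lying flat, 150 x 75 x 35 mm, on the right; origin at its underside
Mind the look-alikes: they are no part of the job. Leave any red look-alike of the crate_plain alone.

How it is judged:
By the outcome, as a careful person would: the job done as asked, in the order asked, and still so for the second after the job is handed in, with the robot touching nothing.
It also fails if it takes over 54 s, if anything falls off the work surface, if the arm or the gripper's body presses on something with over 40 N, if the wrist force passes 120 N, or if a joint passes its speed limit or range.

## Robot

A 6-joint arm with a two-finger parallel gripper is mounted at the origin on the work surface. World frame = base frame: x ahead of the robot, y to its left, z up, the work surface at z = 0. Lengths are in m, angles in degrees, forces in N, time in s.
With the tool pointing down it reaches from about 0.3 to 0.75 m from the base axis. Payload 8.5 kg.
Tool frame: the origin (TCP) lies midway between the tips of the shut fingers; the grasp point (between the pads) lies 19 mm behind it; z points along the fingers, y is the line along which they close (so a half turn about z gives the same grasp; the last joint's range is limited). The gripper opens to 88 mm and grips with 3 to 60 N. Pads are 18 mm wide; open, the fingers measure 123 mm over their backs; the gripper's body (75 mm by 187 mm) begins 45 mm behind the grasp point.
Start: joints at [62.149, 21.807, 74.336, -0, 83.858, -12.336], TCP at [0.147, 0.53, 0.239] pointing down, gripper open.
Joint ranges: [-178.18, 178.18], [-50.72, 133.34], [12.68, 142.11], [-81.47, 261.47], [9.98, 163.14], [-165.26, 165.26]. Speed limits (degrees/s): [136.94, 136.94, 180, 180, 180, 180].

## Interface

Orientations are given as a 3x3 rotation matrix whose columns are the frame's x, y, z axes.
In Python, from plant import robot gives the robot as it stands. Calls block until the motion is done:
- robot.move_ptp(position, orientation): joint-space move of the TCP to a pose.
- robot.move_linear(position, orientation=None, rate=0.15, stop_force=None): straight line of the TCP; orientation=None keeps the orientation; rate is the mean speed in m/s. With stop_force (N) it stops when the force on the tool has changed by that much, and returns True; else False.
- robot.movej(angles): joint-space move.
- robot.release() and robot.gripper_close(strength=None): open the fingers fully, or close them until they stop; strength is the grip in N (None keeps the last).
- robot.dwell(seconds).
- robot.solve_ik(position, orientation): joint angles nearest the present ones, or None.
- robot.get_state(): the state.
- robot.grab_frame(name): name is "scene" or "top" or "wrist"; returns a dict with "image" (480x640x3 uint8, red, green, blue), "range_z" (480x640 float32, m along the optical axis (not along the pixel's ray), 0 where there is no reading), "K" (3x3 intrinsics, pixels), "extrinsics" (4x4, takes a point from camera to world coordinates); the wrist camera has in their place "tool_from_camera" (4x4, takes a point from camera to tool coordinates, whose origin is the TCP and whose axes are the flange's). Camera axes: x right, y down, z forward; pixel columns grow to the right and rows downward; lengths in m; the calibration is good to about 2 mm. A picture is of the moment at which its call begins: read the wrist's pose just before it.
A pose or a line that the arm cannot do raises robot.Unreachable and nothing moves.
- robot.hand_in(): hands the job in; it is judged then, once.
Trained networks look in a picture, given as the dict that the camera call returned (one of the last four; its "shot" number tells which), for a name from the list of things; names that differ only in an ending like _2 or _b are one class to them, and where a whole thing is asked for, a point or a joint stands for the part that bears it (a point fixed in the world has none). Each returns a list of dicts, best first, with "conf" (0 to 1); they miss things now and then, are a little off and sometimes report something else, mostly with a low value. They report only what shows in the picture. A call takes as long as a camera call. They do not tell look-alikes from the thing itself.
- robot.spot_in(picture, thing): "extent" ([left, top, right, bottom] in pixels, round what is visible of it).
- robot.mark_of(picture, thing): "xy" ([column, row] in pixels: a listed point, or the origin of a listed thing).
The state is a dict: "clock": time; "joint_positions": joint angles; "qd": joint speeds; "tau": joint torques, N m; "tcp_pos": TCP position; "eef_rot": TCP orientation; "ft_force": force on the tool from outside, world axes, zero at the start; "wrist_torque": the same for the moment, N m; "opening": finger opening in m; "grip_force": force on a finger pad.
Only numpy, scipy, OpenCV 4.12 (cv2) and the standard library are available. Lean on these libraries where they do the work, as an engineer would, in place of code of your own. Each camera call takes 0.05 s, during which the arm holds its last target. There are 200 camera calls.

## Working session

There is one attempt and no reset: what is moved stays moved. The work goes in short steps, each a Python script; the robot and the scene stay as the last script left them, time stands still between calls to the robot, and variables do not carry over. Pictures are saved under pics/ and viewed, at most 10 in all, crops included, and the job is handed in when it is done.

```bash
ls; mkdir -p pics; cat > h.py <<'E'
import numpy as np, cv2
from plant import robot
def save(p,name): cv2.imwrite('pics/'+name, p['image'][:,:,::-1])
def cloud(p,T=None):
    T=p['extrinsics'] if T is None else T
    K=np.array(p['K']); z=p['range_z']; v,u=np.mgrid[0:480,0:640]
    P=np.stack([(u-K[0,2])/K[0,0]*z,(v-K[1,2])/K[1,1]*z,z,np.ones_like(z)],-1)
    W=(P@np.array(T).T)[...,:3]; W[z==0]=np.nan
    return W
E
python3 - <<'E'
from h import *
for c in ('scene','top'):
    p=robot.grab_frame(c); save(p,c+'0.png'); W=cloud(p); np.save(c+'0.npy',W); np.save(c+'0i.npy',p['image'])
    print(c,np.round(p['extrinsics'],3).tolist())
    for t in ['crate_plain','crate_stamped','dispatch_line','screwdriver','spool','flux_bottle','tip_jar','tape_roll','multimeter']:
        r=robot.spot_in(p,t)[:3]
        print(t,[(np.round(d['extent']).astype(int).tolist(),round(d['conf'],2)) for d in r])
print(robot.get_state()['clock'])
E
```

```text
pics
scene [[-0.254, 0.669, -0.699, 1.331], [0.967, 0.164, -0.195, 0.183], [-0.015, -0.725, -0.688, 0.731], [0.0, 0.0, 0.0, 1.0]]
crate_plain [([184, 225, 250, 297], 0.68), ([226, 174, 281, 236], 0.56), ([492, 260, 527, 292], 0.39)]
crate_stamped [([360, 204, 418, 270], 0.93), ([182, 166, 204, 200], 0.24)]
dispatch_line []
screwdriver [([332, 190, 350, 230], 0.78)]
spool [([312, 243, 329, 262], 0.71), ([224, 176, 283, 239], 0.55)]
flux_bottle [([181, 165, 203, 202], 0.86)]
tip_jar [([488, 211, 515, 232], 0.9)]
tape_roll [([494, 260, 528, 291], 0.85)]
multimeter [([139, 200, 193, 248], 0.87), ([229, 176, 282, 234], 0.38)]
top [[0.064, -0.976, 0.21, 0.288], [-0.998, -0.063, 0.014, -0.015], [-0.001, -0.21, -0.978, 1.529], [0.0, 0.0, 0.0, 1.0]]
crate_plain [([372, 153, 420, 214], 0.88), ([367, 244, 417, 283], 0.72)]
crate_stamped [([227, 216, 282, 267], 0.76)]
dispatch_line [([179, 173, 456, 206], 0.94)]
screwdriver [([303, 262, 316, 325], 0.91)]
spool [([309, 219, 323, 237], 0.46), ([301, 261, 315, 321], 0.33)]
flux_bottle [([461, 284, 489, 304], 0.68)]
tip_jar [([136, 290, 159, 312], 0.61)]
tape_roll [([231, 216, 280, 262], 0.74), ([133, 216, 163, 252], 0.6)]
multimeter [([460, 213, 494, 274], 0.8)]
1.0
```

View pics/scene0.png

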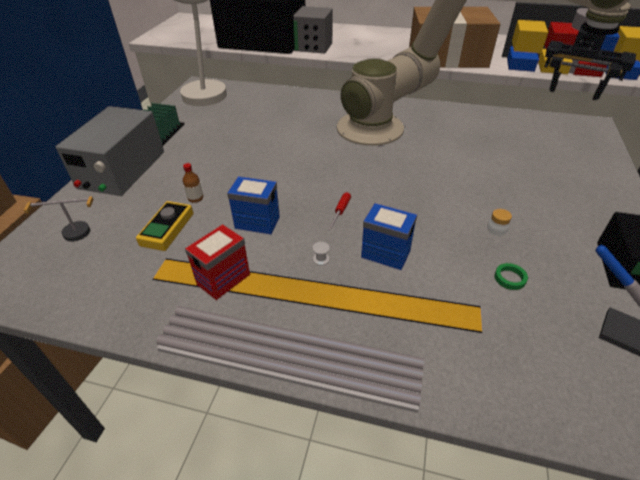

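View pics/top0.png

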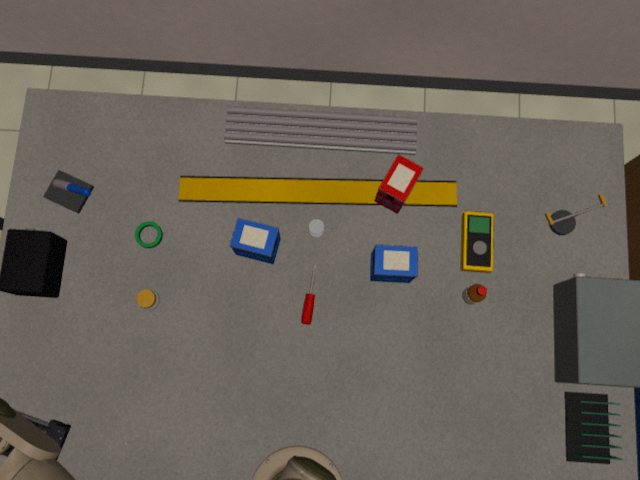

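```bash
python3 - <<'E'
import numpy as np, cv2
W=np.load('top0.npy'); S=np.load('scene0.npy')
for nm,C,img in (('top',W,np.load('top0i.npy')),('scene',S,np.load('scene0i.npy'))):
    m=((C[...,2]>0.008)&(C[...,2]<0.2)&(C[...,0]>0.25)&(C[...,0]<0.95)&(abs(C[...,1])<0.6)).astype(np.uint8)
    n,l,st,_=cv2.connectedComponentsWithStats(m)
    for i in range(1,n):
        if st[i,4]<25: continue
        P=C[l==i]; zt=np.percentile(P[:,2],97); Q=P[P[:,2]>zt-0.012]
        r=cv2.minAreaRect((Q[:,:2]*1000).astype(np.float32))
        print(nm,st[i,:4],'z',zt.round(3),'top rect',np.round(r[0],0),np.round(r[1],0),round(r[2],1),'x',P[:,0].min().round(3),P[:,0].max().round(3),'y',P[:,1].min().round(3),P[:,1].max().round(3))
    hsv=cv2.cvtColor(img,cv2.COLOR_RGB2HSV); y=(hsv[...,0]>20)&(hsv[...,0]<34)&(hsv[...,1]>120)&(hsv[...,2]>120)&(abs(C[...,2])<.008)
    P=C[y]; print('yellow',len(P),cv2.minAreaRect((P[:,:2]*1000).astype(np.float32)) if len(P) else 0)
E
```

```text
top [223 107 194  47] z 0.035 top rect [904.   1.] [501.  91.] 90.0 x 0.856 0.95 y -0.25 0.255
top [374 154  50  59] z 0.121 top rect [ 756. -200.] [ 71. 103.] 63.4 x 0.696 0.849 y -0.254 -0.148
top [ 64 181  30  24] z 0.178 top rect [660. 536.] [35. 17.] 70.2 x 0.649 0.727 y 0.519 0.6
top [460 211  35  61] z 0.045 top rect [ 632. -409.] [ 74. 149.] 89.0 x 0.557 0.709 y -0.457 -0.37
top [545 212  21  14] z 0.111 top rect [ 689. -573.] [29. 44.] 26.2 x 0.667 0.709 y -0.6 -0.55
top [229 218  51  46] z 0.121 top rect [590. 141.] [103.  72.] 79.0 x 0.545 0.656 y 0.085 0.197
top [308 219  17  15] z 0.046 top rect [642.  -3.] [37. 38.] 3.9 x 0.623 0.661 y -0.025 0.016
top [135 221  27  27] z 0.025 top rect [599. 419.] [68. 66.] 62.8 x 0.566 0.633 y 0.385 0.453
top [369 244  49  38] z 0.12 top rect [ 555. -196.] [ 73. 102.] 1.2 x 0.518 0.592 y -0.257 -0.144
top [301 264  15  60] z 0.03 top rect [474.   1.] [ 24. 146.] 84.8 x 0.401 0.55 y -0.01 0.018
top [462 283  25  21] z 0.114 top rect [ 497. -398.] [19. 21.] 58.9 x 0.476 0.52 y -0.418 -0.375
top [136 289  24  22] z 0.056 top rect [435. 3
[... 844 characters left out ...]
72 0.42
scene [185 224  65  75] z 0.117 top rect [ 757. -201.] [ 75. 104.] 63.3 x 0.698 0.817 y -0.255 -0.148
scene [312 241  18  21] z 0.043 top rect [642.  -4.] [38. 39.] 83.1 x 0.622 0.661 y -0.024 0.015
scene [595 245  43  52] z 0.178 top rect [661. 532.] [30. 15.] 60.1 x 0.651 0.696 y 0.518 0.6
scene [495 263  33  26] z 0.021 top rect [600. 418.] [68. 66.] 2.0 x 0.566 0.634 y 0.385 0.452
scene [157 306 268  94] z 0.032 top rect [907.  -1.] [501.  86.] 90.0 x 0.864 0.95 y -0.252 0.25
scene [600 313  15  28] z 0.018 top rect [695. 590.] [21. 64.] 89.3 x 0.664 0.727 y 0.579 0.6
yellow 548 ((745.3392333984375, -3.182098388671875), (61.480350494384766, 712.4649658203125), 2.5867996215820312)
```

The scene view shows two blue crates: left at px (388,236), right at (255,204). A red look-alike stands on the line at (218,262), beyond the right crate. The top view agrees. By depth, the left crate is at (0.590, 0.141), yaw about -11°, the right at (0.555, -0.197), yaw about +1°, and the line is at x≈0.745. I'll tip the left crate first.

```bash
cat >> h.py <<'E'
def down(yaw):
    "tool down, tool y along +-(crate y) of a crate at yaw; the solution with the last joint nearer the middle"
    best=None
    for s in (1,-1):
        y=s*np.array([-np.sin(yaw),np.cos(yaw),0]); z=np.array([0,0,-1.]); R=np.stack([np.cross(y,z),y,z],1)
        q=robot.solve_ik([0.5,0.,0.25],R)
        if q is not None and (best is None or abs(q[5])<best[0]): best=(abs(q[5]),R)
    return best[1]
def tip(cx,cy,yaw_deg,h=.09):
    yaw=np.radians(yaw_deg); R=down(yaw); d=np.array([np.cos(yaw),np.sin(yaw)])
    P=lambda s,z: np.r_[np.array([cx,cy])+d*(s-.035),z]      # s measured from near edge
    robot.move_ptp(P(.07+.009+.02,.24),R)
    robot.move_linear(P(.07+.009+.02,h),rate=.2)
    for th in np.arange(0,.86,.17):
        c,s=np.cos(th),np.sin(th)
        robot.move_linear(P(.07*c-h*s+.009,.07*s+h*c),rate=.08)
        st=robot.get_state(); print(round(th,2),np.round(st['ft_force'],1),round(st['clock'],2))
    robot.move_linear(P(.06,.24),rate=.25)
E
python3 - <<'E'
from h import *
robot.gripper_close()
tip(.590,.1405,-10.8)
p=robot.grab_frame('scene'); save(p,'s1.png'); print(robot.get_state()['clock'])
E
```

```text
0.0 [ 1.1  0.2 -0.1] 5.9
0.17 [ 2.2 -0.4  1.5] 6.29
0.34 [ 0.  -0.7 -0.1] 6.68
0.51 [-0.1  0.6 -0.6] 7.08
0.68 [-0.7 -0.6 -0.5] 7.47
0.85 [0.8 0.7 0.3] 7.86
8.65
```

View pics/s1.png

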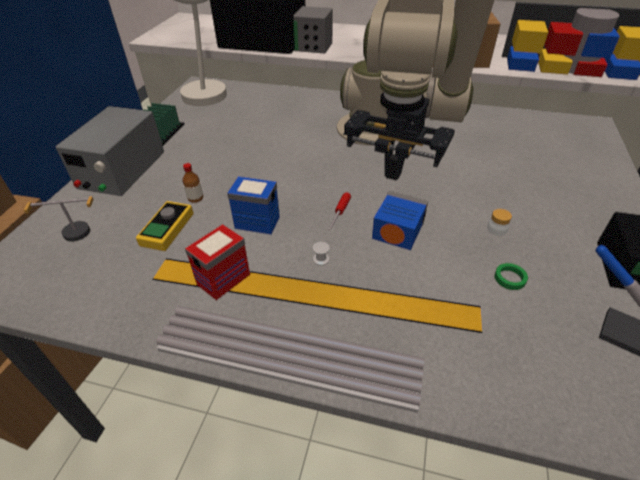

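The left crate lies on its side with the orange stamp showing at px (392,234). Next I'll tip the right crate and measure both.

```bash
cat >> h.py <<'E'
def blue(p):
    C=cloud(p); hsv=cv2.cvtColor(p['image'],cv2.COLOR_RGB2HSV)
    for nm,y0,y1 in (('L',.05,.27),('R',-.3,-.1)):
        m=(C[...,2]>.01)&(C[...,2]<.13)&(C[...,0]>.36)&(C[...,0]<.86)&(C[...,1]>y0)&(C[...,1]<y1)
        if nm=='R': m&=C[...,0]<.67
        P=C[m]; zt=np.percentile(P[:,2],95); Q=P[P[:,2]>zt-.012]
        r=cv2.minAreaRect((Q[:,:2]*1000).astype(np.float32))
        print(nm,'z',zt.round(3),np.round(r[0],0),np.round(r[1],0),round(r[2],1),np.round(cv2.boxPoints(r)).astype(int).tolist())
E
python3 - <<'E'
from h import *
tip(.5545,-.1965,1.2)
R=np.array(robot.get_state()['eef_rot'])
robot.move_ptp([.36,.02,.26],R)
p=robot.grab_frame('scene'); save(p,'s2.png'); blue(p)
p=robot.grab_frame('top'); save(p,'t2.png'); blue(p);  print(robot.get_state()['clock'])
E
```

```text
0.0 [1.2 0.8 0.2] 11.2
0.17 [3.1 0.4 1.4] 11.59
0.34 [ 1.1  0.1 -0.5] 11.98
0.51 [-0.7 -0.2  1.3] 12.38
0.68 [-0.5 -0.6  0.1] 12.77
0.85 [-0.4 -0.4  1.1] 13.16
L z 0.073 [496. 158.] [101. 121.] 79.2 [[427, 120], [547, 97], [565, 196], [446, 219]]
R z 0.073 [ 458. -198.] [119. 103.] 0.6 [[398, -147], [399, -250], [518, -249], [517, -146]]
L z 0.075 [497. 158.] [102. 116.] 78.1 [[430, 120], [543, 97], [564, 196], [451, 220]]
R z 0.075 [ 458. -197.] [116. 102.] 0.9 [[399, -147], [400, -249], [517, -247], [515, -145]]
15.175
```

View pics/s2.png

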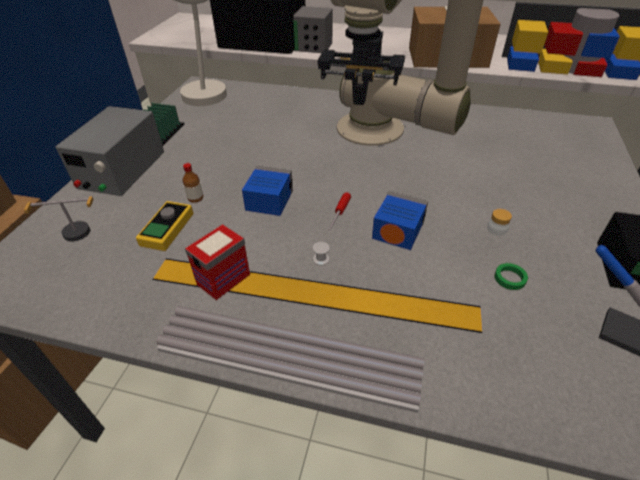

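View pics/t2.png

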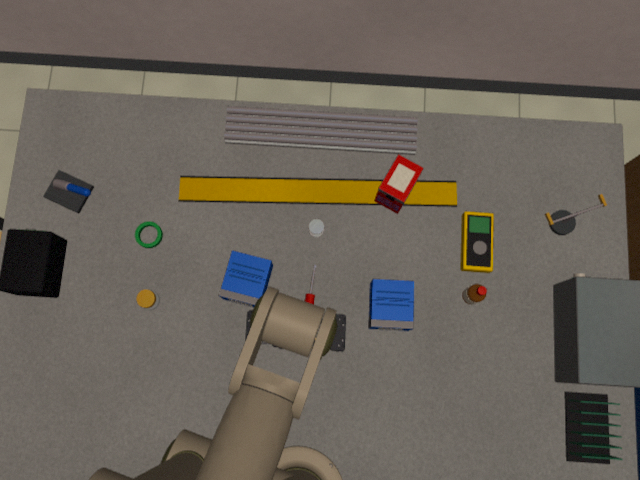

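The stamped crate lies at (0.497, 0.158), yaw -11.3°, and the plain one lies in place. I'll push on the lid along the crate axis, stop short of the line and check.

```bash
python3 - <<'E'
from h import *
yaw=np.radians(-11.3); d=np.array([np.cos(yaw),np.sin(yaw)]); R=down(yaw)
c=np.array([.4968,.158]); P=lambda s,z: np.r_[c+d*s,z]
back=-.0575-.009
robot.move_ptp(P(back-.03,.2),R)
robot.move_linear(P(back-.03,.028),rate=.15)
robot.move_linear(P(back,.028),rate=.06)
robot.move_linear(P(back+.15,.028),rate=.06)
print(np.round(robot.get_state()['ft_force'],1))
for n in ('scene','top'):
    p=robot.grab_frame(n); save(p,n+'3.png'); C=cloud(p)
    # underside: orange/blue face points facing away
    hsv=cv2.cvtColor(p['image'],cv2.COLOR_RGB2HSV); m=(hsv[...,0]>100)&(hsv[...,0]<128)&(hsv[...,1]>120)&(C[...,2]>.055)&(C[...,2]<.085)&(C[...,0]>.5)&(C[...,0]<.8)&(C[...,1]>.02)&(C[...,1]<.25)
    m=cv2.morphologyEx(m.astype(np.uint8),cv2.MORPH_OPEN,np.ones((3,3)))>0
    r=cv2.minAreaRect((C[m][:,:2]*1000).astype(np.float32)); print(np.round(cv2.boxPoints(r)).tolist(),r)
print(robot.get_state()['clock'], robot.get_state()['tcp_pos'])
E
```

```text
[-2.8  0.4  1.8]
[[597.0, 87.0], [693.0, 68.0], [713.0, 165.0], [616.0, 185.0]] ((654.7363891601562, 126.231201171875), (99.52142333984375, 98.31306457519531), 78.52570343017578)
[[622.0, 81.0], [689.0, 66.0], [712.0, 163.0], [644.0, 179.0]] ((666.84375, 122.17316436767578), (99.95159912109375, 68.97048950195312), 77.21278381347656)
20.6 [0.57865787 0.14165592 0.02799265]
```

View pics/scene3.png

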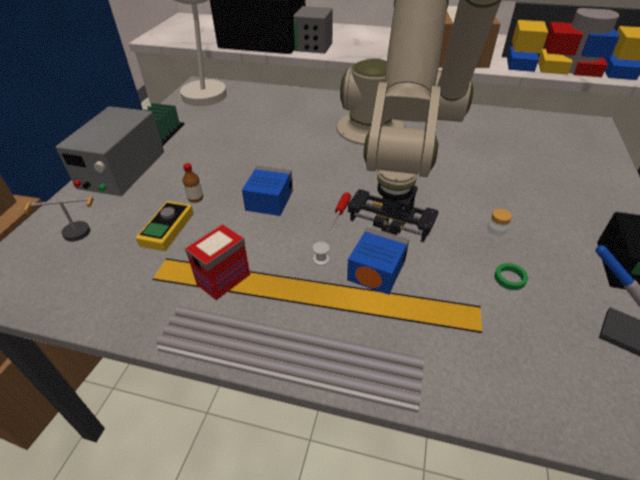

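The crate slides straight: the underside is now at about (0.7025, 0.117), just short of the band at px (370,278). It needs about 38 mm more.

```bash
python3 - <<'E'
from h import *
yaw=np.radians(-11.3); d=np.r_[np.cos(yaw),np.sin(yaw),0]
t=np.array(robot.get_state()['tcp_pos'])+d*.038
robot.move_linear(t,rate=.04)
robot.move_linear(t-d*.04,rate=.06)
robot.move_linear(t-d*.04+[0,0,.2],rate=.2)
robot.move_ptp([.36,.02,.28],np.array(robot.get_state()['eef_rot']))
for n in ('scene','top'):
    p=robot.grab_frame(n); save(p,n+'4.png'); C=cloud(p)
    hsv=cv2.cvtColor(p['image'],cv2.COLOR_RGB2HSV); m=(hsv[...,0]>100)&(hsv[...,0]<128)&(hsv[...,1]>120)&(C[...,2]>.055)&(C[...,2]<.085)&(C[...,0]>.5)&(C[...,0]<.8)&(C[...,1]>.02)&(C[...,1]<.25)
    m=cv2.morphologyEx(m.astype(np.uint8),cv2.MORPH_OPEN,np.ones((3,3)))>0
    r=cv2.minAreaRect((C[m][:,:2]*1000).astype(np.float32)); print(np.round(cv2.boxPoints(r)).tolist(),r[2])
    y=(hsv[...,0]>15)&(hsv[...,0]<34)&(hsv[...,1]>120)&(abs(C[...,2])<.015)
    for y0 in (-.05,.03,.2,.3):
        s=C[y&(abs(C[...,1]-y0)<.015)&(C[...,0]>.65)&(C[...,0]<.82)]
        print(n,y0,len(s),np.percentile(s[:,0],[1,99]).round(3) if len(s) else '')
    cv2.imwrite('pics/c_%s4.png'%n,cv2.resize(p['image'][150:330,100:440,::-1],None,fx=2.3,fy=2.3))
print(robot.get_state()['clock'])
E
```

```text
[[634.0, 79.0], [732.0, 61.0], [750.0, 158.0], [653.0, 177.0]] 79.42086791992188
scene -0.05 306 [0.715 0.779]
scene 0.03 317 [0.712 0.776]
scene 0.2 350 [0.704 0.768]
scene 0.3 367 [0.699 0.763]
[[632.0, 80.0], [727.0, 59.0], [749.0, 157.0], [654.0, 178.0]] 77.38678741455078
top -0.05 276 [0.715 0.777]
top 0.03 279 [0.712 0.776]
top 0.2 278 [0.703 0.768]
top 0.3 276 [0.7   0.763]
24.7667
```

View pics/c_scene4.png

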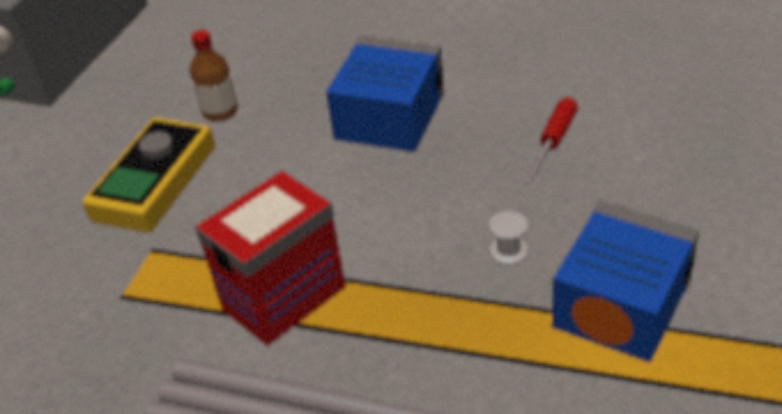

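The underside is centred on the band at x = 0.740, with its edge at 0.73–0.75 inside 0.708–0.772. The plain crate lies in place, nothing else has moved, and the robot is clear.

```bash
python3 -c "
from plant import robot
print(robot.hand_in())"
```

```text
the job is handed in; nothing more can be done
None
```

Both crates were tipped towards the robot, the stamped (left) one was pushed until its underside stood over the yellow line, the plain one was left lying in place, and the job is handed in (about 25 s of the 54 s used; no verdict was returned).

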